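Shut off the tagged air valve under the sliding cover

TASK

Working with the fingertips only and lifting nothing, push the sliding cover of the compressed-air manifold box by its handle all the way to the left, onto the closed half of the box, and leave it there. Then shut the valve that carries the round metal tag: push its lever a quarter turn clockwise until it lies crosswise against its stop. Leave the other two valves open as they are and do not disturb the things around.

Things in the scene. Friction and masses are not known exactly. Their poses are not given: they have to be found in the camera images.
- box: Grey steel compressed-air manifold box fixed on the bench, 164 x 640 x 115 mm (x, y, z); origin at the centre of its underside, x away from the robot, y along it to the left, z up. 4 mm walls, 115 mm high all round: the long walls guide the cover, the left end wall stops it. Right half: open-topped valve bay; left half: fixed top at height 106. A regulator 145 mm tall stands off its left end.
- bay (a point): Centre of the valve bay's open mouth, 115 mm above the bench, axes as the box; the bay reaches 155 mm to either side along y and 78 mm along x. In it three equal quarter-turn ball valves with upright stems stand 80 mm apart, at y = -85, -5 and +75 and x = +20 mm from here; which one is tagged varies. Under the levers lie pipes and valve bodies up to 53 mm above the bench; couplers stand 33 mm out of the front.
- cover: Loose flat steel sliding cover, 152 x 310 x 3 mm, about 0.8 kg, lying on ledges between the long walls (underside 108 mm above the bench); origin at the centre of its underside, axes as the box. Not fastened: it slides along the box's y with a few newtons of friction. At the start it hides the bay (its centre at box y -158 to -135 mm); fully left against the end wall its centre is at +161 mm.
- cover_bar (a point): Middle of the crossbar of the bow handle at the cover's centre: round steel bar 10 mm thick, 90 mm long along the cover's x, 138 mm above the bench (30 mm above the cover's underside), with a post at each end and 22 mm of free height under it. Axes as the cover.
- lever_tag (a joint): Angle of the tagged valve's lever about its upright stem: 0 = open, pointing along its pipe to the front (box -x); 1.571 = shut against its stop, crosswise, pointing left (box +y). Starts at 0 to 0.35. It closes clockwise seen from above. Dry friction 0.3 N m (about 7 N at 45 mm from the stem); it stays where it is left.
- lever_tag_stem (a point): Point on the stem axis of the tagged valve at mid height of its lever, 81 mm above the bench. This valve alone carries a plain round metal tag, a 36 mm disc lying flat on the lever under the stem nut (top of nut at 90 mm). Axes turn with the lever: -x points to its free end.
- lever_tag_end (a point): Free end of the tagged valve's lever, 62 mm from the stem axis, at mid height (81 mm above the bench). The lever's black grip is 16 mm wide and 12 mm thick and reaches from 20 to 62 mm from the stem. Axes as lever_tag_stem.
- lever_b_end (a point): Free end of the lever of one of the two untagged valves, 62 mm from its stem, 81 mm above the bench; same lever, but with a bare stem nut and no round tag. It stands about open (pointing to the front).
- lever_c_end (a point): Free end of the lever of one of the two untagged valves, 62 mm from its stem, 81 mm above the bench; same lever, but with a bare stem nut and no round tag. It stands about open (pointing to the front).
- spanner: Bystander: open-ended spanner, 190 mm, lying on the bench behind the box; origin at the centre of its underside.
- screwdriver: Bystander: screwdriver, 200 mm, lying on the bench behind the box; origin at the centre of its underside.
- sealant: Bystander: small white bottle of thread sealant, diameter 42, height 105 mm, standing behind the box; origin at the centre of its underside.
- coupling: Bystander: loose brass pipe coupling, 70 mm long, 31 mm thick, lying on the bench in front of the box; origin at the centre of its underside.
- grease_tin: Bystander: closed round metal tin, diameter 84, height 85 mm, on the bench to the right; origin at the centre of its underside.
- tube_coil: Bystander: coil of thin steel tube, diameter 125, height 45 mm, on the bench to the right; origin at the centre of its underside.
- mug: Bystander: white mug, diameter 80, height 92 mm, on the bench to the left near the robot; origin at the centre of its underside.

How it is judged:
On the way, in this order (a step that is already met when the one before it is completed fails the run):
1. the cover has been slid to the left, clear of the valve compartment, while the tagged valve is still open (y of cover in the frame of box above 0.13 m and z of cover in the frame of box below 0.114 m and value of joint lever_tag below 0.6 rad), for 0.2 s.
2. the tagged valve is pushed shut, with the cover parked (value of joint lever_tag above 1.45 rad and y of cover in the frame of box above 0.13 m and z of cover in the frame of box below 0.114 m), for 0.2 s.
At the end, for the whole second after the job is handed in: The cover lies flat on its ledges on the closed half, within about 30 mm of its left stop; the tagged valve's lever is within 7 degrees (0.12 rad) of its shut stop; the ends of the other two levers are within 12 mm of where they were; cover and lever are at rest (all of step 2 and velocity of joint lever_tag between -0.05 and 0.05 rad/s and linear speed of cover below 0.02 m/s and distance of each of lever_b_end, lever_c_end from where it was at the start of the episode below 0.012 m); the robot touches nothing.
It fails at once if the cover is lifted or tipped off its ledges instead of slid (z of cover in the frame of box above 0.122 m or angle between cover's own z axis and vertical above 0.12 rad).
It fails at once if the lever of an untagged valve is moved by more than 12 mm at its end (distance of any of lever_b_end, lever_c_end from where it was at the start of the episode above 0.012 m).
It fails at once if one of the things lying or standing about is moved by more than 30 mm or tipped or lifted (distance of any of spanner, screwdriver, sealant, coupling, grease_tin, tube_coil, mug from where it was at the start of the episode above 0.03 m or angle between any of sealant, grease_tin, mug's own z axis and vertical above 0.4 rad).
It also fails if it takes over 54 s, if anything falls off the work surface, if the arm or the gripper's body presses on something with over 40 N, if the wrist force passes 120 N, or if a joint passes its speed limit or range.

ROBOT

A 6-joint arm with a two-finger parallel gripper is mounted at the origin on the work surface. World frame = base frame: x ahead of the robot, y to its left, z up, the work surface at z = 0. Lengths are in m, angles in rad, forces in N, time in s.
With the tool pointing down it reaches from about 0.25 to 0.775 m from the base axis. Payload 4 kg.
Tool frame: the origin (TCP) lies at the very end of the fingers, on their centre line; the grasp point (between the pads) lies 19 mm behind it; z points along the fingers, y is the line along which they close (so a half turn about z gives the same grasp; the last joint's range is limited). The gripper opens to 94 mm and grips with 3 to 60 N. Pads are 16 mm wide; open, the fingers measure 119 mm over their backs; the gripper's body (75 mm by 177 mm) begins 78 mm behind the grasp point.
Start: joints at [-1.223, 0.087, 1.371, -0, 1.684, -0.103], TCP at [0.24, -0.495, 0.206] pointing down, gripper open.
Joint ranges: [-3.1, 3.1], [-0.76, 2.03], [0.27, 2.55], [-1.08, 4.22], [0.17, 2.65], [-2.57, 2.57]. Speed limits (rad/s): [2.79, 2.79, 3.14, 3.14, 3.14, 3.14].

INTERFACE

Orientations are given as [roll, pitch, yaw] about the fixed x, y, z axes, in that order (R = Rz(yaw) Ry(pitch) Rx(roll)).
In Python, from bench import robot, vision gives the robot as it stands.
- The arm moves only by the shell command python3 -m crank 'ROWS'. ROWS is JSON, a list of rows, each a list of 3 entries, a list of its own where there are three numbers: the closure, from 0 (fully open) to 1 (shut), then the shift along the tool's x, y, z in m, then the turn, a rotation vector about the tool's x, y, z in degrees. A call has 1 to 8 rows; each row shifts and turns the commanded pose from where the row before left it, along the tool's axes as they then stand; what a row does not reach is not made up. A row lasts 1/10 s, in which the tool goes at most 50 mm and 8.59 degrees, less where a joint would pass 70% of its speed; a pose out of reach is approached as far as the arm can. A call with a gripper value outside its range is refused whole. The fingers move at their own pace and stop on an object; the grip force is fixed at half the most. Time passes only in rows, so rows that do not move let the fingers close. It gives the time, the measured TCP pose, the force, the opening and the grip force at its end, in the units of the state.
- robot.get_obs(): the state, without advancing time (a new reading comes with each control period).
- vision.snapshot(name): name is "side" or "top"; returns a dict with "color" (400x640x3 uint8, red, green, blue), "z_map" (400x640 float32, m along the optical axis (not along the pixel's ray), 0 where there is no reading), "fx", "fy", "cx", "cy" (pixels), "dist" ([k1, k2, p1, p2, k3] as OpenCV has them; the pictures are not rectified), "R" (3x3) and "t" (3): a world point X has camera coordinates R X + t. Camera axes: x right, y down, z forward; pixel columns grow to the right and rows downward; lengths in m; the calibration is good to about 2 mm. A picture is of the moment at which its call begins.
- robot.close_job(): hands the job in; it is judged then, once.
The state is a dict: "time": time; "joint_positions": joint angles; "qvel": joint speeds; "joint_torque": joint torques, N m; "tool_pos": TCP position; "ee_rot": TCP orientation; "wrist_force": force on the tool from outside, world axes, zero at the start; "wrist_torque": the same for the moment, N m; "width": finger opening in m; "finger_force": force on a finger pad.
Only numpy, scipy, OpenCV 4.12 (cv2) and the standard library are available. Lean on these libraries where they do the work, as an engineer would, in place of code of your own. Each camera call takes 0.05 s, during which the arm holds its last target. There are 200 camera calls.

## Working session

There is one attempt and no reset: what is moved stays moved. The work goes in short steps, Python scripts to look and compute and a shell command to move; the robot and the scene stay as the last step left them, time stands still between calls to the robot, and variables do not carry over. Pictures are saved under pics/ and viewed, at most 10 in all, crops included, and the job is handed in when it is done.

```bash
ls; mkdir -p pics; cat > h.py <<'E'
import numpy as np, cv2, pickle
from bench import robot, vision
def snap(n,tag):
    s=vision.snapshot(n); pickle.dump(s,open(f'pics/{tag}.pkl','wb'))
    cv2.imwrite(f'pics/{tag}.png',s['color'][:,:,::-1]); return s
def load(tag): return pickle.load(open(f'pics/{tag}.pkl','rb'))
def K(s): return np.array([[s['fx'],0,s['cx']],[0,s['fy'],s['cy']],[0,0,1.]])
def plane(s,uv,z):
    p=cv2.undistortPoints(np.array(uv,float).reshape(-1,1,2),K(s),np.array(s['dist'],float)).reshape(-1,2)
    R=np.array(s['R']);t=np.array(s['t']);d=np.c_[p,np.ones(len(p))]@R; c=-R.T@t
    return c+d*((z-c[2])/d[:,2])[:,None]
def cloud(s):
    h,w=s['z_map'].shape;v,u=np.mgrid[:h,:w]
    p=cv2.undistortPoints(np.stack([u,v],-1).reshape(-1,1,2).astype(float),K(s),np.array(s['dist'],float)).reshape(-1,2)
    z=s['z_map'].reshape(-1,1); P=(np.c_[p,np.ones(len(p))]*z-np.array(s['t']))@np.array(s['R'])
    P[z[:,0]==0]=np.nan; return P.reshape(h,w,3)
E
python3 - <<'E'
from h import *
for n in('top','side'):
    s=snap(n,n+'0'); print(n,-np.array(s['R']).T@s['t'],s['fx'])
print(robot.get_obs())
E
```

```text
pics
top [ 0.32994468 -0.06443246  1.33994097] 423.06773538418065
side [ 0.09870853 -1.04226196  1.01710233] 383.14030928775793
{'time': 0.1, 'joint_positions': array([-1.22310112e+00,  8.78463730e-02,  1.37206904e+00, -1.05723712e-05,
        1.68360972e+00, -1.03120413e-01]), 'qvel': array([ 0.00147249, -0.00087678, -0.00300217,  0.00015811, -0.00082285,
        0.00105742]), 'joint_torque': array([ 1.83173594e-03, -3.41253054e+01, -3.03301835e+01,  7.20217125e-02,
        3.04187648e-02, -9.89882574e-05]), 'tool_pos': array([ 0.23944966, -0.49459657,  0.2044575 ]), 'ee_rot': array([-3.13966936e+00, -1.88473071e-04,  4.50814263e-01]), 'wrist_force': array([0.37712666, 0.16720401, 0.40614545]), 'wrist_torque': array([ 0.00965448, -0.01618854,  0.0100577 ]), 'finger_force': 0.0, 'width': 0.09395031642729293}
```

View pics/top0.png

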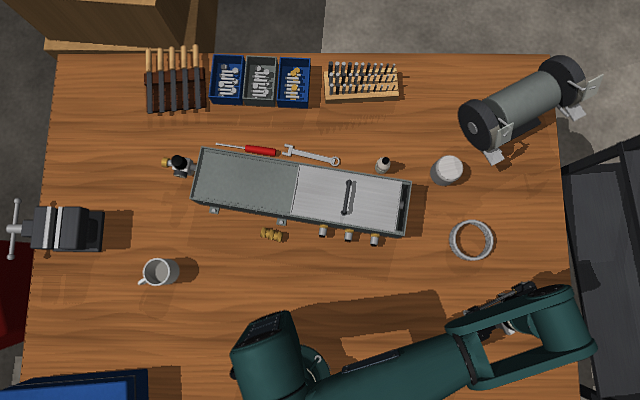

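View pics/side0.png

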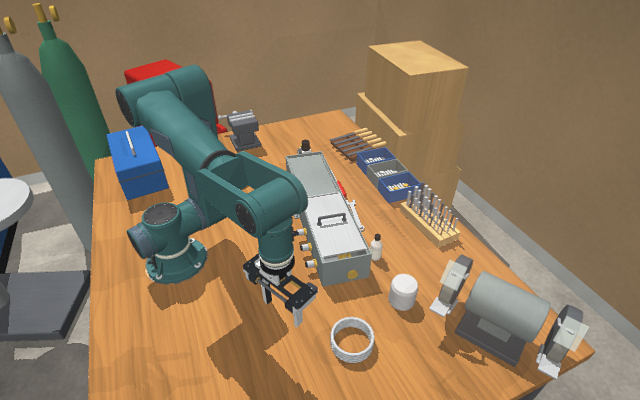

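Top view: the box spans (205,148)-(411,180)-(403,237)-(190,200), with the cover on its right half and the handle at about (348,197). Coupling is at (272,235), sealant at (384,164), tin at (449,170) and coil at (472,240). The side view shows the handle bar at about (331,218). Next I measure.

```bash
python3 - <<'E'
from h import *
s=load('top0');P=cloud(s)
m=(P[...,2]>.10)&(P[...,2]<.122)
m[:140]=0;m[245:]=0;m[:,:185]=0;m[:,415:]=0
n,l,st,_=cv2.connectedComponentsWithStats(m.astype(np.uint8));k=1+st[1:,4].argmax();print(st[k])
Q=P[l==k][:,:2].astype(np.float32)
r=cv2.minAreaRect(Q);print(r);c=cv2.boxPoints(r);print(c)
# pixel corners onto z=.115
# frame
ed=c-np.roll(c,1,0);L=np.linalg.norm(ed,axis=1);y=ed[L.argmax()]/L.max();y=y*np.sign(y[1]);x=np.array([y[1],-y[0]])
o=np.array(r[0]);print('yaw',np.arctan2(-x[1]*-1,x[0]),'o',o,x,y)
b=lambda q:np.c_[(q-o)@x,(q-o)@y]
h=(P[...,2]>.128)&(P[...,2]<.15)
B=b(P[h][:,:2]);g=(abs(B[:,0])<.08)&(abs(B[:,1])<.32)
print('bar',g.sum(),B[g].mean(0),B[g].min(0),B[g].max(0),np.median(P[h][g],0))
s2=load('side0');P2=cloud(s2);q=P2.reshape(-1,3);B=b(q[:,:2]);g=(abs(B[:,0])<.08)&(abs(B[:,1])<.3)&(q[:,2]>.128)&(q[:,2]<.15)
print('side bar',g.sum(),B[g].mean(0),B[g].min(0),B[g].max(0),q[g].mean(0))
big=cv2.resize(s['color'][140:245,180:420,::-1],None,fx=3.3,fy=3.3,interpolation=cv2.INTER_CUBIC);cv2.imwrite('pics/c1.png',big)
E
```

```text
[  189   146   223    90 11464]
((0.5597114562988281, -0.009208142757415771), (0.6422947645187378, 0.1658363938331604), 80.67448425292969)
[[ 0.42584935 -0.31267476]
 [ 0.589494   -0.33954746]
 [ 0.6935736   0.29425848]
 [ 0.5299289   0.32113117]]
yaw -0.162761 o [ 0.55971146 -0.00920814] [ 0.9867837  -0.16204333] [0.16204333 0.9867837 ]
bar 117 [-0.00166445 -0.13721013] [-0.05047789 -0.14219322] [ 0.04714487 -0.13229773] [ 0.53637366 -0.14335889  0.14213524]
side bar 90 [-0.00277884 -0.14012781] [-0.05058998 -0.1460014 ] [ 0.0478665  -0.13380225] [ 0.53426257 -0.14703367  0.13962906]
```

View pics/c1.png

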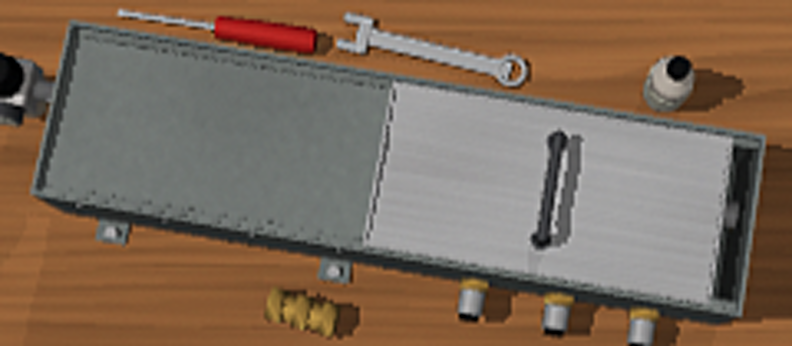

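```bash
python3 -m crank '[[1,[0,0,0],[0,0,-7.8]],[1,[0,0,0],[0,0,-7.8]],[1,[0,0,0],[0,0,-7.8]],[1,[0,0,0],[0,0,-7.8]],[1,[0,0,0],[0,0,-7.8]],[1,[0,0,0],[0,0,-7.8]],[1,[0,0,0],[0,0,-7.8]],[1,[0,0,0],[0,0,-0.2]]]'
python3 -m crank '[[1,[0.03,0.02,0],[0,0,0]],[1,[0.03,0.02,0],[0,0,0]],[1,[0.03,0.02,0],[0,0,0]],[1,[0.03,0.02,0],[0,0,0]],[1,[0.03,0.02,0],[0,0,0]],[1,[0.03,0.02,0],[0,0,0]],[1,[0.03,0.02,0],[0,0,0]],[1,[0,0,0],[0,0,0]]]'
cat >> h.py <<'E'
O=np.array([.5597,-.0092]);X=np.array([.98678,-.16204]);Y=np.array([.16204,.98678])
def bx(p): p=np.atleast_2d(p)[:,:2]-O; return np.c_[p@X,p@Y]
def where():
    o=robot.get_obs(); print('t',o['time'],'box xy',bx(o['tool_pos']).round(4),'z',o['tool_pos'][2].round(4),'rot',o['ee_rot'].round(4),'F',o['wrist_force'].round(1),'w',o['width'].round(4))
E
python3 -c "from h import *;where()"
```

```text
time: 0.9
tool_pos: [0.2395, -0.4948, 0.2049]
ee_rot: [-3.141, -0.001, 1.407]
wrist_force: [0.1, 0.2, 0.1]
width: 0.0333
finger_force: 0.0
time: 1.7
tool_pos: [0.4141, -0.3076, 0.2052]
ee_rot: [3.141, -0.002, 1.41]
wrist_force: [-0.3, -1.5, 0.6]
width: 0.0004
finger_force: 0.0Traceback (most recent call last):
  File "<string>", line 1, in <module>
    from h import *;where()
                    ~~~~~^^
  File "h.py", line 20, in where
    o=robot.get_obs(); print('t',o['time'],'box xy',bx(o['tool_pos']).round(4),'z',o['tool_pos'][2].round(4),'rot',o['ee_rot'].round(4),'F',o['wrist_force'].round(1),'w',o['width'].round(4))
                                                                                                                                                                          ^^^^^^^^^^^^^^^^
AttributeError: 'float' object has no attribute 'round'
```

```bash
sed -i "s/o\['width'\].round(4)/round(o['width'],4)/" h.py
python3 -m crank '[[1,[0.03,0.02,0],[0,0,0]],[1,[0.03,0.02,0],[0,0,0]],[1,[0.03,0.02,0],[0,0,0]],[1,[0.03,0.02,0],[0,0,0]],[1,[0.022,0.013,0],[0,0,0]],[1,[0,0,0],[0,0,0]],[1,[0,0,0],[0,0,0]]]' >/dev/null
python3 - <<'E'
from h import *
where(); snap('side','side1')
s=load('side1');cv2.imwrite('pics/c2.png',cv2.resize(s['color'][140:340,220:440,::-1],None,fx=2.7,fy=2.7,interpolation=cv2.INTER_CUBIC))
E
```

```text
t 2.4 box xy [[-0.0042 -0.1802]] z 0.2051 rot [-3.1404e+00  8.0000e-04  1.4061e+00] F [-0.3 -0.1  0. ] w 0.0008
```

View pics/c2.png

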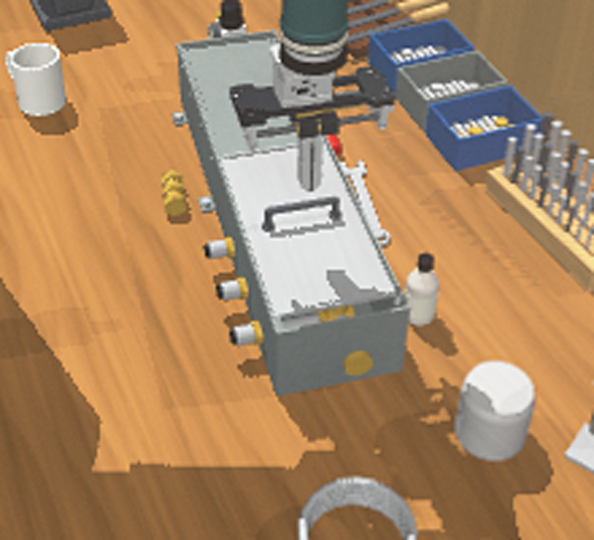

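The closed fingers, tip at crop (311,185), hang above the cover; given the parallax of their height they are to the right of the handle at (303,212). I descend behind the bar.

```bash

python3 -m crank '[[1,[0,0,0.03],[0,0,0]],[1,[0,0,0.03],[0,0,0]],[1,[0,0,0.015],[0,0,0]],[1,[0,0,0.008],[0,0,0]],[1,[0,0,0],[0,0,0]],[1,[0.01,0.002,0],[0,0,0]],[1,[0.01,0,0],[0,0,0]],[1,[0,0,0],[0,0,0]]]' 
python3 -c "from h import *;where()"
python3 -m crank '[[1,[0.01,0,0],[0,0,0]],[1,[0.01,0,0],[0,0,0]],[1,[0.01,0,0],[0,0,0]],[1,[0.01,0,0],[0,0,0]],[1,[0.01,0,0],[0,0,0]]]' 
python3 -c "from h import *;where()"
```

```text
time: 3.25
tool_pos: [0.5331, -0.165, 0.1239]
ee_rot: [3.139, 0.0, 1.409]
wrist_force: [0.1, -0.2, -0.4]
width: 0.0005
finger_force: 0.0
t 3.25 box xy [[-0.001 -0.158]] z 0.1239 rot [3.1391e+00 1.0000e-04 1.4092e+00] F [ 0.1 -0.2 -0.4] w 0.0005
time: 3.75
tool_pos: [0.5406, -0.1175, 0.1235]
ee_rot: [3.14, 0.003, 1.407]
wrist_force: [-1.2, -5.9, 2.8]
width: 0.0004
finger_force: 2.6
t 3.75 box xy [[-0.0013 -0.1099]] z 0.1235 rot [3.1398e+00 2.8000e-03 1.4068e+00] F [-1.2 -5.9  2.8] w 0.0004
```

```bash

python3 -m crank '[[1,[0.015,0,0],[0,0,0]],[1,[0.015,0,0],[0,0,0]],[1,[0.015,0,0],[0,0,0]],[1,[0.015,0,0],[0,0,0]],[1,[0.015,0,0],[0,0,0]],[1,[0.015,0,0],[0,0,0]],[1,[0.015,0,0],[0,0,0]],[1,[0.015,0,0],[0,0,0]]]' 
python3 -c "from h import *;where()"
python3 -m crank '[[1,[0.015,0,0],[0,0,0]],[1,[0.015,0,0],[0,0,0]],[1,[0.015,0,0],[0,0,0]],[1,[0.015,0,0],[0,0,0]],[1,[0.015,0,0],[0,0,0]],[1,[0.01,0,0],[0,0,0]],[1,[0.01,0,0],[0,0,0]],[1,[0.01,0,0],[0,0,0]]]' 
python3 -c "from h import *;where()"
```

```text
time: 4.55
tool_pos: [0.5599, 0.0012, 0.1235]
ee_rot: [3.14, 0.003, 1.407]
wrist_force: [-0.4, -5.2, 2.4]
width: 0.0004
finger_force: 2.8
t 4.55 box xy [[-0.0015  0.0103]] z 0.1235 rot [3.1403e+00 2.8000e-03 1.4067e+00] F [-0.4 -5.2  2.4] w 0.0004
time: 5.35
tool_pos: [0.5768, 0.1045, 0.1234]
ee_rot: [3.141, 0.003, 1.407]
wrist_force: [-0.5, -5.2, 3.5]
width: 0.0004
finger_force: 3.1
t 5.35 box xy [[-0.0015  0.115 ]] z 0.1234 rot [3.1407e+00 2.6000e-03 1.4068e+00] F [-0.5 -5.2  3.5] w 0.0004
```

```bash

python3 -m crank '[[1,[0.007,0,0],[0,0,0]],[1,[0.007,0,0],[0,0,0]],[1,[0.006,0,0],[0,0,0]],[1,[0.004,0,0],[0,0,0]],[1,[0.002,0,0],[0,0,0]],[1,[0,0,0],[0,0,0]]]' 
python3 -c "from h import *;where()"
python3 -m crank '[[1,[0.002,0,0],[0,0,0]],[1,[0.002,0,0],[0,0,0]],[1,[0,0,0],[0,0,0]]]' 
python3 -c "from h import *;where()"
```

```text
time: 5.95
tool_pos: [0.581, 0.1304, 0.1232]
ee_rot: [3.141, 0.002, 1.407]
wrist_force: [-1.0, -4.7, 3.3]
width: 0.0005
finger_force: 2.4
t 5.95 box xy [[-0.0016  0.1412]] z 0.1232 rot [3.1409e+00 1.5000e-03 1.4072e+00] F [-1.  -4.7  3.3] w 0.0005
time: 6.25
tool_pos: [0.5816, 0.1341, 0.1232]
ee_rot: [3.141, 0.002, 1.407]
wrist_force: [-1.5, -5.2, 3.4]
width: 0.0002
finger_force: 2.6
t 6.25 box xy [[-0.0016  0.145 ]] z 0.1232 rot [3.1410e+00 1.6000e-03 1.4069e+00] F [-1.5 -5.2  3.4] w 0.0002
```

```bash

python3 -m crank '[[1,[-0.01,0,0],[0,0,0]],[1,[-0.005,0,0],[0,0,0]],[1,[0,0,-0.03],[0,0,0]],[1,[0,0,-0.04],[0,0,0]],[1,[0,0,-0.02],[0,0,0]],[1,[0,0,0],[0,0,0]]]' 
python3 - <<'E'
from h import *
where(); s=snap('top','top2');s2=snap('side','side2')
a=cv2.resize(s['color'][140:245,270:420,::-1],(785,550),interpolation=cv2.INTER_CUBIC);cv2.imwrite('pics/c3.png',a)
P=cloud(s);B=bx(P.reshape(-1,3)).reshape(400,640,2);h=(P[...,2]>.128)&(P[...,2]<.15)&(abs(B[...,0])<.07)&(abs(B[...,1])<.3)
print(h.sum(),B[h].mean(0))
b=cv2.resize(s2['color'][180:300,260:400,::-1],(700,600),interpolation=cv2.INTER_CUBIC);cv2.imwrite('pics/c4.png',b)
E
```

```text
time: 6.85
tool_pos: [0.5809, 0.1204, 0.2165]
ee_rot: [3.135, -0.003, 1.408]
wrist_force: [-0.1, 0.4, 0.2]
width: 0.0004
finger_force: 0.0
t 6.85 box xy [[-1.000e-04  1.314e-01]] z 0.2165 rot [ 3.1346 -0.0032  1.4076] F [-0.1  0.4  0.2] w 0.0004
0 [nan nan]<stdin>:5: RuntimeWarning: Mean of empty slice.
  ret = um.true_divide(
```

View pics/c3.png

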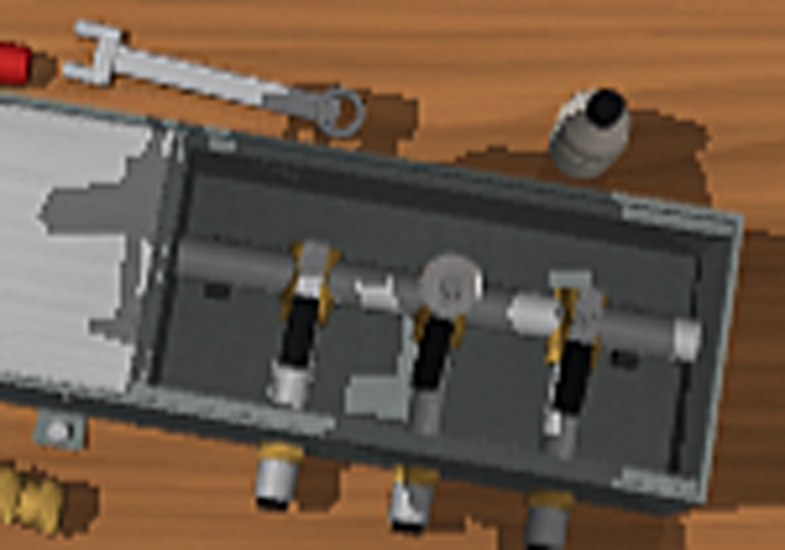

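View pics/c4.png

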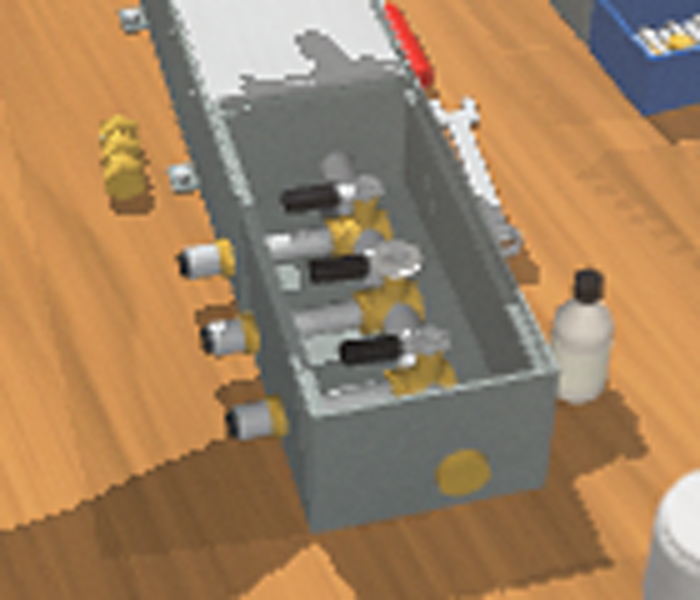

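The middle valve carries the tag: disc at crop c3 (452,287), lever end (430,390). The other two levers end at (295,368) and (570,412). The cover's edge lies beyond the divider at (150,260).

```bash
python3 - <<'E'
from h import *
f=lambda q:[(270+(x+.5)/5.233-.5,140+(y+.5)/5.238-.5) for x,y in q]
s=load('top2')
print('stem',bx(plane(s,f([(452,287)]),.087)))
print('ends T,L,R',bx(plane(s,f([(430,390),(295,368),(570,412)]),.087)).round(4))
g=lambda q:[(260+(x+.5)/5-.5,180+(y+.5)/5-.5) for x,y in q]
s2=load('side2')
print('side stem',bx(plane(s2,g([(398,260)]),.087)),'ends',bx(plane(s2,g([(312,270),(285,201),(343,352)]),.083)).round(4))
# black grips by mask
for n,s in(('top',load('top2')),('side',s2)):
    P=plane(s,np.stack(np.meshgrid(np.arange(640),np.arange(400)),-1).reshape(-1,2),.087)
    B=bx(P).reshape(400,640,2);m=(s['color'].max(2)<45)&(abs(B[...,0])<.06)&(B[...,1]<-.03)&(B[...,1]>-.29)
    k,l,st,_=cv2.connectedComponentsWithStats(m.astype(np.uint8))
    for i in range(1,k):
        if st[i,4]>15:
            q=B[l==i];r=cv2.minAreaRect(q.astype(np.float32));print(n,st[i,4],q.mean(0).round(4),cv2.boxPoints(r).round(4).tolist())
c=load('side2');P=cloud(c);q=P.reshape(-1,3);B=bx(q);gk=(abs(B[:,0])<.06)&(abs(B[:,1])<.3)&(q[:,2]>.128)&(q[:,2]<.145);print('bar',gk.sum(),B[gk].mean(0))
E
```

```text
stem [[ 0.01878765 -0.16659555]]
ends T,L,R [[-0.0421 -0.1634]
 [-0.0427 -0.0856]
 [-0.0411 -0.2437]]
side stem [[ 0.01899078 -0.16976697]] ends [[-0.0409 -0.1607]
 [-0.0418 -0.086 ]
 [-0.0406 -0.2419]]
top 72 [-0.0216 -0.0848] [[-0.04089999943971634, -0.09229999780654907], [-0.002300000051036477, -0.0934000015258789], [-0.0017999999690800905, -0.07699999958276749], [-0.04039999842643738, -0.07590000331401825]]
top 75 [-0.0214 -0.1614] [[-0.04439999908208847, -0.16750000417232513], [-0.0013000000035390258, -0.1712000072002411], [9.999999747378752e-05, -0.15539999306201935], [-0.0430000014603138, -0.15160000324249268]]
top 75 [-0.0212 -0.2423] [[-0.041600000113248825, -0.24959999322891235], [-0.00139999995008111, -0.2515000104904175], [-0.0006000000284984708, -0.2353000044822693], [-0.040800001472234726, -0.23330000042915344]]
side 24 [-0.03   -0.1676] [[-0.043699998408555984, -0.17139999568462372], [-0.00989999994635582, -0.18000000715255737], [-0.006200000178068876, -0.16539999842643738], [-0.03999999910593033, -0.15690000355243683]]
side 42 [-0.0255 -0.2474] [[-0.04390000179409981, -0.25589999556541443], [-0.0071000000461936, -0.2587999999523163], [-0.00559999980032444, -0.23980000615119934], [-0.042399998754262924, -0.23690000176429749]]
bar 60 [-0.00596586  0.15612591]
```

```bash

python3 -m crank '[[1,[-0.03,0,0],[0,0,0]],[1,[-0.045,0,0],[0,0,0]],[1,[-0.045,0,0],[0,0,0]],[1,[-0.045,0,0],[0,0,0]],[1,[-0.045,0,0],[0,0,0]],[1,[-0.045,-0.01,0],[0,0,0]],[1,[-0.045,-0.01,0],[0,0,0]],[1,[-0.028,-0.005,0],[0,0,0]]]' 
python3 -m crank '[[1,[0,0,0],[0,0,0]],[1,[0,0,0],[0,0,0]]]'  >/dev/null
python3 -c "from h import *;where()"
```

```text
time: 7.75
tool_pos: [0.4987, -0.2016, 0.2092]
ee_rot: [-3.136, -0.001, 1.405]
wrist_force: [0.6, 0.2, 0.4]
width: 0.0003
finger_force: 0.0
t 7.95 box xy [[-0.0278 -0.1972]] z 0.21 rot [-3.1378e+00 -2.4000e-03  1.4059e+00] F [ 0.2 -0.3  0.3] w 0.0007
```

```bash

python3 -m crank '[[1,[0,0,0.03],[0,0,0]],[1,[0,0,0.03],[0,0,0]],[1,[0,0,0.03],[0,0,0]],[1,[0,0,0.02],[0,0,0]],[1,[0,0,0.01],[0,0,0]],[1,[0,0,0],[0,0,0]]]' >/dev/null
python3 -c "from h import *;where()"
python3 -m crank '[[1,[0,0,0.01],[0,0,0]],[1,[0,0,0.007],[0,0,0]],[1,[0,0,0.005],[0,0,0]],[1,[0,0,0],[0,0,0]],[1,[0,0,0],[0,0,0]]]' >/dev/null
python3 -c "from h import *;where()"
```

```text
t 8.55 box xy [[-0.028  -0.1957]] z 0.0901 rot [-3.1373e+00 -1.8000e-03  1.4091e+00] F [-0.4  0.6  0.2] w 0.0006
t 9.05 box xy [[-0.0267 -0.1976]] z 0.0707 rot [3.1412e+00 2.0000e-04 1.4071e+00] F [ 0.5  0.1 -0.3] w 0.0003
```

```bash

python3 -m crank '[[1,[0.008,0,0.002],[0,0,0]],[1,[0.008,-0.001,0],[0,0,0]],[1,[0.008,-0.001,0],[0,0,0]],[1,[0.005,-0.001,0],[0,0,0]],[1,[0.006,0,0],[0,0,0]],[1,[0.006,0.001,0],[0,0,0]],[1,[0.006,0.001,0],[0,0,0]],[1,[0,0,0],[0,0,0]]]' 
python3 -c "from h import *;where()"
```

```text
time: 9.85
tool_pos: [0.5076, -0.155, 0.0691]
ee_rot: [3.141, 0.006, 1.407]
wrist_force: [-1.4, -6.2, 1.0]
width: 0.0005
finger_force: 2.5
t 9.85 box xy [[-0.0277 -0.1523]] z 0.0691 rot [3.1411 0.0057 1.4073] F [-1.4 -6.2  1. ] w 0.0005
```

```bash

python3 -m crank '[[1,[0.006,0.002,0],[0,0,0]],[1,[0.006,0.003,0],[0,0,0]],[1,[0.005,0.004,0],[0,0,0]],[1,[0.005,0.005,0],[0,0,0]],[1,[0.004,0.006,0],[0,0,0]],[1,[0.003,0.004,0],[0,0,0]],[1,[0,0,0],[0,0,0]]]' 
python3 -c "from h import *;where()"
```

```text
time: 10.55
tool_pos: [0.5346, -0.1285, 0.0679]
ee_rot: [-3.137, 0.002, 1.408]
wrist_force: [-3.5, -2.1, -0.5]
width: 0.0006
finger_force: 1.9
t 10.55 box xy [[-0.0055 -0.1218]] z 0.0679 rot [-3.1372e+00  2.2000e-03  1.4077e+00] F [-3.5 -2.1 -0.5] w 0.0006
```

Now push along +x gently to the stop.

```bash

python3 -m crank '[[1,[0,0.003,0],[0,0,0]],[1,[0,0.002,0],[0,0,0]],[1,[0,0,0],[0,0,0]]]' 
python3 -m crank '[[1,[0,0.002,0],[0,0,0]],[1,[0,0,0],[0,0,0]]]' 
python3 -m crank '[[1,[0,0.002,0],[0,0,0]],[1,[0,0,0],[0,0,0]]]' 
python3 -c "from h import *;where()"
```

```text
time: 10.85
tool_pos: [0.5392, -0.1284, 0.0679]
ee_rot: [-3.137, -0.0, 1.408]
wrist_force: [-4.0, -1.1, 1.0]
width: 0.0003
finger_force: 2.4
time: 11.05
tool_pos: [0.5406, -0.1284, 0.0679]
ee_rot: [-3.135, -0.001, 1.408]
wrist_force: [-6.5, 0.9, 1.8]
width: 0.0004
finger_force: 3.2
time: 11.25
tool_pos: [0.5406, -0.1284, 0.0679]
ee_rot: [-3.131, -0.001, 1.408]
wrist_force: [-11.2, 0.8, 5.2]
width: 0.0003
finger_force: 5.8
t 11.25 box xy [[ 0.0005 -0.1207]] z 0.0679 rot [-3.1306e+00 -6.0000e-04  1.4077e+00] F [-11.2   0.8   5.2] w 0.0003
```

It stopped with rising force, so it is against its stop. Back off, rise, look.

```bash

python3 -m crank '[[1,[0,-0.006,0],[0,0,0]],[1,[0,-0.01,0],[0,0,0]],[1,[0,0,-0.03],[0,0,0]],[1,[0,0,-0.04],[0,0,0]],[1,[0,0,-0.04],[0,0,0]],[1,[0,0,-0.04],[0,0,0]],[1,[0,0,0],[0,0,0]]]' 
python3 -m crank '[[1,[0,-0.04,0],[0,0,0]],[1,[0,-0.04,0],[0,0,0]],[1,[0,-0.04,0],[0,0,0]],[1,[0,-0.04,0],[0,0,0]],[1,[0,-0.02,0],[0,0,0]],[1,[0,0,0],[0,0,0]],[1,[0,0,0],[0,0,0]]]' >/dev/null
python3 - <<'E'
from h import *
where(); s=snap('top','top3');s2=snap('side','side3')
a=s['color'][140:245,180:420,::-1];cv2.imwrite('pics/c5.png',cv2.resize(a,(792,346),interpolation=cv2.INTER_CUBIC))
P=plane(s,np.stack(np.meshgrid(np.arange(640),np.arange(400)),-1).reshape(-1,2),.087)
B=bx(P).reshape(400,640,2);m=(s['color'].max(2)<45)&(abs(B[...,0])<.06)&(B[...,1]<-.03)&(B[...,1]>-.29)
k,l,st,_=cv2.connectedComponentsWithStats(m.astype(np.uint8))
for i in range(1,k):
    if st[i,4]>15: q=B[l==i];r=cv2.minAreaRect(q.astype(np.float32));print(st[i,4],q.mean(0).round(4),cv2.boxPoints(r).round(4).tolist())
for s in(s,s2):
    q=cloud(s).reshape(-1,3);b=bx(q);g=(abs(b[:,0])<.06)&(abs(b[:,1])<.3)&(q[:,2]>.128)&(q[:,2]<.145);print('bar',g.sum(),b[g].mean(0))
E
```

```text
time: 11.95
tool_pos: [0.5324, -0.1279, 0.2265]
ee_rot: [3.127, 0.002, 1.408]
wrist_force: [-0.4, -0.0, 0.3]
width: 0.0007
finger_force: 0.0
t 12.65 box xy [[-0.1905 -0.1212]] z 0.2183 rot [3.1399e+00 1.0000e-04 1.4072e+00] F [-0.2  0.2 -0.6] w 0.0004
73 [ 0.0201 -0.1235] [[0.01209999993443489, -0.14470000565052032], [0.027899999171495438, -0.14489999413490295], [0.02850000001490116, -0.10199999809265137], [0.01269999984651804, -0.10170000046491623]]
68 [-0.0218 -0.0851] [[-0.041099999099969864, -0.07739999890327454], [-0.041099999099969864, -0.09260000288486481], [-0.002199999988079071, -0.09260000288486481], [-0.002300000051036477, -0.07729999721050262]]
74 [-0.0213 -0.2425] [[-0.04259999841451645, -0.24950000643730164], [-0.00139999995008111, -0.2515000104904175], [-0.0006000000284984708, -0.2353000044822693], [-0.04179999977350235, -0.23319999873638153]]
bar 113 [-0.00274775  0.15926775]
bar 59 [0.00237389 0.15604443]
```

View pics/c5.png

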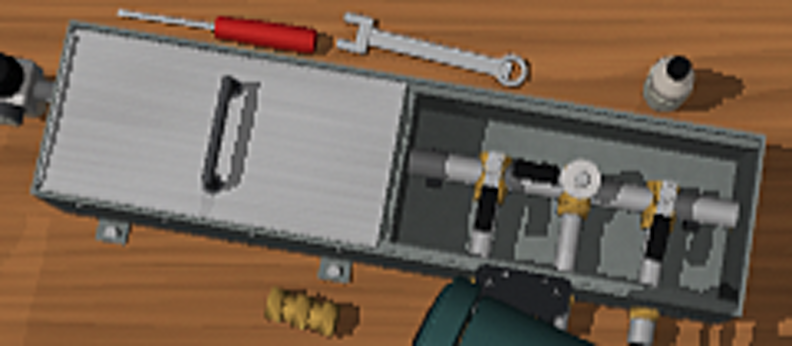

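The cover lies fully left (handle at (220,135)) and the tagged lever lies crosswise ((537,170), parallel to box y). The other two levers have not moved and the arm is clear.

```bash
python3 -c "from h import *;print(robot.close_job())"
```

```text
the job is handed in; nothing more can be done
None
```

I handed the job in at about 13 s: the cover sits about 2–5 mm from its left stop, the tagged (middle) valve is shut crosswise against its stop, the other two levers have not moved, and the arm is clear; no pass/fail verdict was returned.

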